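# Swap the alignment rod for the lens tube in the V-cradle

## Robot

A 6-joint arm with a two-finger parallel gripper is mounted at the origin on the work surface. World frame = base frame: x ahead of the robot, y to its left, z up, the work surface at z = 0. Lengths are in mm, angles in rad, forces in N, time in s.
With the tool pointing down it reaches from about 350 to 975 mm from the base axis. Payload 7.1 kg.
Tool frame: the origin (TCP) lies between the finger pads; the fingertips stand 19 mm ahead of it and the grasp point (between the pads) is the TCP (ctrl.tcp_to_tips is the distance from the TCP to the fingertips, in mm); z points along the fingers, y is the line along which they close (so a half turn about z gives the same grasp; the last joint's range is limited). The gripper opens to 88 mm and grips with 3 to 60 N. Pads are 20 mm wide; open, the fingers measure 115 mm over their backs; the gripper's body (75 mm by 178 mm) begins 61 mm behind the grasp point.
Start: joints at [1.14, 0.423, 1.63, -0, 1.089, -0.019], TCP at [250.13, 572.748, 241.675] pointing down, gripper open.
Joint ranges: [-3, 3], [-0.9, 2.11], [0.09, 2.58], [-1.31, 4.45], [0.11, 2.69], [-2.54, 2.54]. Speed limits (rad/s): [2.39, 2.39, 3.01, 3.14, 3.14, 3.14].

## Interface

Orientations are given as a rotation vector (axis times angle).
In Python, from workcell import status, optics, ctrl gives the robot as it stands. The module is installed in compiled form; this text tells all that it offers.
- The arm moves only by the shell command python3 -m inch 'ROWS'. ROWS is JSON, a list that holds one entry, the list of rows, each a list of 7 numbers: the shift along the tool's x, y, z in mm, then the turn, a rotation vector about the tool's x, y, z in rad, then the opening in per cent of the stroke, from 0 (shut) to 100 (fully open). A call has 1 to 20 rows; each row is the pose to reach, as a shift and turn from the pose commanded when the call began, along the tool's axes at that moment; what a row does not reach only later rows make up. A row lasts 1/10 s, in which the tool goes at most 50 mm and 8.59 degrees, less where a joint would pass 70% of its speed; a pose out of reach is approached as far as the arm can. A call with a gripper value outside its range is refused whole. The fingers move at their own pace and stop on an object; the grip force is fixed at half the most. Time passes only in rows, so rows that repeat a pose let the fingers close. It gives the time, the measured TCP pose, the force, the opening and the grip force at its end, in the units of the state.
- status.get_obs(): the state, without advancing time (a new reading comes with each control period).
- optics.get_image(name): name is "scene" or "top" or "wrist"; returns a dict with "frame" (480x640x3 uint8, red, green, blue), "fx", "fy", "cx", "cy" (pixels), "k1" (the pictures are not rectified: a ray, as slopes to the right and down, at radius r is drawn at 1 + k1 r^2 times it, then the intrinsics apply), "rvec" (rotation vector, rad) and "tvec" (3), from world to camera coordinates, as OpenCV has them; the wrist camera has in their place "hand_eye" (4x4, takes a point from camera to tool coordinates, whose origin is the TCP and whose axes are the flange's). Camera axes: x right, y down, z forward; pixel columns grow to the right and rows downward; lengths in mm; the calibration is good to about 2 mm. A picture is of the moment at which its call begins: read the wrist's pose just before it. There is no depth.
- ctrl.close_job(): hands the job in; it is judged then, once.
The state is a dict: "t": time; "qpos": joint angles; "qvel": joint speeds; "joint_torque": joint torques, N m; "ee_pos": TCP position; "orientation": TCP orientation; "ft_force": force on the tool from outside, world axes, zero at the start; "moment": the same for the moment, N m; "width": finger opening in mm; "grasp_force": force on a finger pad.
Only numpy, scipy, OpenCV 4.12 (cv2) and the standard library are available. Lean on these libraries where they do the work, as an engineer would, in place of code of your own. Each camera call takes 0.05 s, during which the arm holds its last target. There are 200 camera calls.

## Task

First lift the thin steel alignment rod out of the V-cradle and lay it level and roughly centred in both notches of the small rod rest. Then, without lifting the collared lens tube off the cradle, roll or push it across the cheek tops into the notch pair the rod has left, so that it sits down level in both notches and still roughly centred between the cheeks. Leave the other, already seated tube and everything else on the bench where it is.

Things in the scene. Friction and masses are not known exactly. Their poses are not given: they have to be found in the camera images.
- cradle: fixed aluminium V-cradle, origin at the centre of its underside. Two 12 mm thick cheeks run along its x axis at y = -55 and +55 mm (base plate 236 x 124 x 10 mm). Cheek tops are flat, 60 mm high, from x = -74 to +74 mm. At x = -88 and +88 mm each has a 90 degree V notch, 28 mm wide, 14 mm deep; beyond it, x = 102 to 116 mm, a stop 72 mm high. Tubes lie across the cheeks, along y.
- near_v (a point): point midway between the two cheeks on the axis of a 26 mm tube seated in the notch pair at x = -88 mm of the cradle (64.4 mm above the bench); axes as the cradle's
- far_v (a point): the same for the notch pair at x = +88 mm
- rest: fixed light grey rod rest, origin at the centre of its underside. Base 50 x 130 x 8 mm; two posts at y = -55 and +55 mm (40 mm wide in x, 10 mm thick in y, 55 mm high), each with a 90 degree V notch in its top, 28 mm wide, 14 mm deep. The rod is to lie along its y axis.
- rest_v (a point): point midway between the posts on the axis of the rod when it lies in the rest (49.5 mm above the bench); axes as the rest's
- tube: loose dark metal lens tube, 26 mm diameter, 160 mm long, with a knurled collar 32 mm in diameter and 30 mm long round its middle, about 150 g; at first it lies across the flat tops between the notch pairs, somewhat askew. Origin at its centre, y along its axis. It rolls easily and its x and z axes turn with it.
- done_tube: loose dark metal lens tube without a collar, 26 mm diameter, 160 mm long, already seated in one notch pair of the cradle (near or far). Origin at its centre, y along its axis.
- rod: loose bright steel alignment rod, 12 mm diameter, 180 mm long, about 150 g, lying in the cradle's other notch pair (axis 54.5 mm above the bench). Origin at its centre, y along its axis.
- dropper: bystander: amber dropper bottle, 32 mm diameter, 85 mm high; origin at the centre of its underside
- objective: bystander: brass microscope objective standing on the bench, 30 mm diameter, 44 mm high; origin at the centre of its underside
- jar: bystander: small jar with a white cap, 36 mm diameter, 50 mm high; origin at the centre of its underside
- slide_box: bystander: flat box for slides, 60 x 85 x 34 mm; origin at the centre of its underside
- mouse: bystander: round grey computer mouse, 66 mm diameter, 36 mm high; origin at the centre of its underside
- dish: bystander: white dish, 90 mm diameter, 16 mm high; origin at the centre of its underside
- driver: bystander: screwdriver lying on the bench, 150 mm long along its x axis
Not all that is in view belongs to the job. Several things have the shape of the rod; the one meant has the colours described above. What is shaped like the rest but orange is not meant.

How it is judged (in metres and radians):
On the way, in this order (a step that is already met when the one before it is completed fails the run):
1. the rod lies in both notches of the rod rest (x of rod in the frame of rest_v between -0.003 and 0.003 m and z of rod in the frame of rest_v between -0.003 and 0.003 m and y of rod in the frame of rest_v between -0.025 and 0.025 m and angle between the y axis of rod and the y axis of rest, either way round below 0.045 rad), for 0.2 s.
2. the collared tube is seated in both free notches of the cradle (((x of tube in the frame of near_v between -0.003 and 0.003 m and z of tube in the frame of near_v between -0.003 and 0.003 m and y of tube in the frame of near_v between -0.025 and 0.025 m and angle between the y axis of tube and the y axis of cradle, either way round below 0.045 rad) or (x of tube in the frame of far_v between -0.003 and 0.003 m and z of tube in the frame of far_v between -0.003 and 0.003 m and y of tube in the frame of far_v between -0.025 and 0.025 m and angle between the y axis of tube and the y axis of cradle, either way round below 0.045 rad))), for 0.2 s.
At the end, for the whole second after the job is handed in: Tube in the freed notch pair, rod in the rest: each axis within 3 mm sideways and in height of seated, within 0.045 rad of the notch line, its middle within 25 mm of centre between the supports, both at rest. The other tube within 6 mm of its start (all of step 1 and ((x of tube in the frame of near_v between -0.003 and 0.003 m and z of tube in the frame of near_v between -0.003 and 0.003 m and y of tube in the frame of near_v between -0.025 and 0.025 m and angle between the y axis of tube and the y axis of cradle, either way round below 0.045 rad) or (x of tube in the frame of far_v between -0.003 and 0.003 m and z of tube in the frame of far_v between -0.003 and 0.003 m and y of tube in the frame of far_v between -0.025 and 0.025 m and angle between the y axis of tube and the y axis of cradle, either way round below 0.045 rad)) and linear speed of each of tube, rod below 0.02 m/s and distance of done_tube from where it was at the start of the episode below 0.006 m); the robot touches nothing.
It fails at once if the collared tube is lifted more than 20 mm off the cheek tops (z of tube in the frame of cradle above 0.093 m).
It fails at once if the seated tube is shifted more than 15 mm (distance of done_tube from where it was at the start of the episode above 0.015 m).
It fails at once if a bystander is shifted more than 20 mm or tipped over (distance of any of dropper, objective, jar, slide_box, mouse, dish, driver from where it was at the start of the episode above 0.02 m or angle between any of dropper, objective, jar, slide_box, mouse, dish, driver's own z axis and vertical above 0.5 rad).
It also fails if it takes over 53 s, if anything falls off the work surface, if the arm or the gripper's body presses on something with over 40 N, if the wrist force passes 120 N, or if a joint passes its speed limit or range.

## Working session

There is one attempt and no reset: what is moved stays moved. The work goes in short steps, Python scripts to look and compute and a shell command to move; the robot and the scene stay as the last step left them, time stands still between calls to the robot, and variables do not carry over. Pictures are saved under pics/ and viewed, at most 10 in all, crops included, and the job is handed in when it is done.

```bash
mkdir -p pics
cat > h.py <<'E'
import numpy as np, cv2
from workcell import status, optics, ctrl
from scipy.spatial.transform import Rotation as R
def grab(n, fn=None):
    o=status.get_obs(); im=optics.get_image(n)
    if fn: cv2.imwrite(fn, im['frame'][:,:,::-1])
    if 'hand_eye' in im:
        T=np.eye(4);T[:3,:3]=R.from_rotvec(o['orientation']).as_matrix();T[:3,3]=o['ee_pos'];C=T@np.array(im['hand_eye'])
    else:
        r=R.from_rotvec(np.ravel(im['rvec'])).as_matrix();C=np.eye(4);C[:3,:3]=r.T;C[:3,3]=-r.T@np.ravel(im['tvec'])
    im['C']=C; return im
def ray(im,u,v):
    xd=(u-im['cx'])/im['fx'];yd=(v-im['cy'])/im['fy'];x,y=xd,yd
    for _ in range(20):
        s=1+im['k1']*(x*x+y*y);x,y=xd/s,yd/s
    return im['C'][:3,3],im['C'][:3,:3]@np.array([x,y,1.])
def onz(im,u,v,z):
    o,d=ray(im,u,v);return o+d*(z-o[2])/d[2]
def proj(im,p):
    c=im['C'][:3,:3].T@(np.array(p)-im['C'][:3,3]);x,y=c[0]/c[2],c[1]/c[2];s=1+im['k1']*(x*x+y*y)
    return np.array([im['fx']*x*s+im['cx'],im['fy']*y*s+im['cy']])
E
python3 - <<'E'
from h import *
import pickle
for n in('scene','top','wrist'):
    im=grab(n,f'pics/{n}0.png');pickle.dump(im,open(n+'.pkl','wb'));print(n,im['C'].round(3).tolist(),im['fx'],im['k1'])
print(status.get_obs())
E
```

```text
scene [[0.027, 0.669, -0.743, 1541.169], [1.0, -0.025, 0.014, -18.148], [-0.009, -0.743, -0.67, 965.89], [0.0, 0.0, 0.0, 1.0]] 618.7101738823579 -0.11492278982974662
top [[-0.004, -0.995, 0.103, 411.109], [-1.0, 0.004, 0.001, -2.84], [-0.001, -0.103, -0.995, 1531.132], [0.0, 0.0, 0.0, 1.0]] 565.4504919549775 -0.028318157908687778
wrist [[0.4, 0.878, 0.263, 177.019], [0.916, -0.383, -0.117, 604.144], [-0.002, 0.288, -0.958, 384.561], [0.0, 0.0, 0.0, 1.0]] 374.81908589664835 -0.05982722598934854
{'t': 0.15, 'qpos': array([ 1.13999776e+00,  4.23661465e-01,  1.63051076e+00,  3.37245980e-05,
        1.08860396e+00, -1.90147494e-02]), 'qvel': array([ 0.00029762, -0.0028427 , -0.00438196,  0.00110737,  0.00074145,
        0.00240512]), 'joint_torque': array([ 2.40552086e-03, -5.44984531e+01, -2.73921329e+01,  6.44925912e-02,
        2.03978608e-02, -6.79968184e-05]), 'ee_pos': array([249.95701433, 572.38923702, 241.08410335]), 'orientation': array([-6.42232238e-01, -3.07494677e+00,  1.80163450e-03]), 'ft_force': array([ 0.26617977,  0.35055434, -0.84338797]), 'moment': array([ 0.01922938,  0.02645629, -0.06142873]), 'grasp_force': 0.0, 'width': 87.72191560885814}
```

View pics/top0.png

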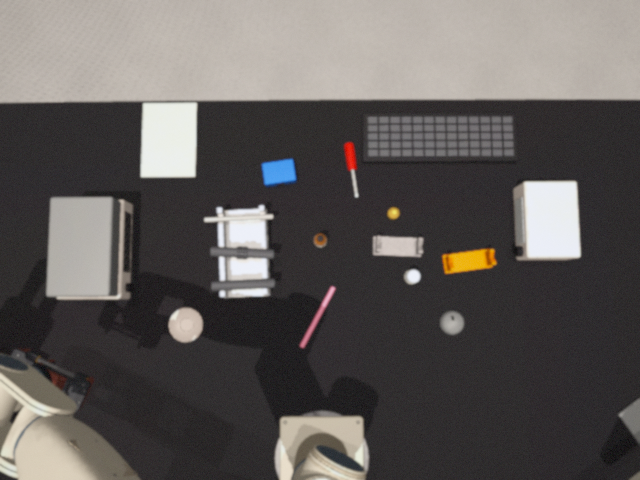

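View pics/scene0.png

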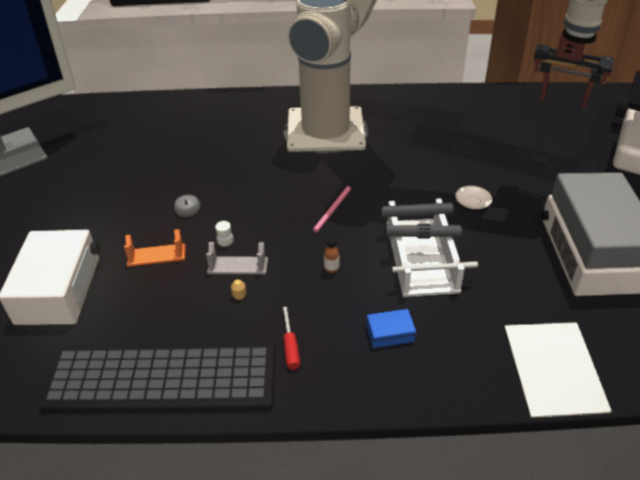

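Top view: rod-shaped things are the bright rod in the cradle (238,217) and the pink stick (318,317). The bright one matches "bright steel, in the cradle", and the pink one is the decoy. The light grey rest is at (398,246); the orange one at (469,261) is not meant. The collared tube is at (243,252) and the seated tube at (243,284), so the rod holds the far notch pair. The next crop confirms this, and I measure from it too.

Run:
```python
from h import *
import pickle
t=pickle.load(open('top.pkl','rb'));s=pickle.load(open('scene.pkl','rb'))
a=cv2.resize(t['frame'][190:310,195:285],(450,600),interpolation=cv2.INTER_CUBIC)
b=cv2.resize(t['frame'][220:280,360:430],(350,300),interpolation=cv2.INTER_CUBIC)
c=cv2.resize(s['frame'][190:300,375:490],(350,300))
cv2.imwrite('pics/crop.png',np.hstack([a,np.vstack([b,c])])[:,:,::-1])
for n,u,v,z in[('rod1',206,219,54),('rod2',272,216,54),('tube1',212,252,73),('tube2',273,254,73),('done1',213,286,64),('done2',274,284,64),('restL',376,246,55),('restR',420,246,55),('drop',320,240,80),('jar',413,276,50),('obj',393,213,40),('box',279,172,34),('drvr',351,170,10),('dish',186,324,10)]:
    print(n,onz(t,u,v,z).round(0))
```

```text
rod1 [630. 302.  54.]
rod2 [637. 128.  54.]
tube1 [541. 281.  73.]
tube2 [535. 123.  73.]
done1 [453. 279.  64.]
done2 [458. 121.  64.]
restL [ 556. -145.   55.]
restR [ 556. -261.   55.]
drop [570.   1.  80.]
jar [ 478. -242.   50.]
obj [ 646. -193.   40.]
box [760. 111.  34.]
drvr [771. -84.  10.]
dish [354. 360.  10.]
```

View pics/crop.png

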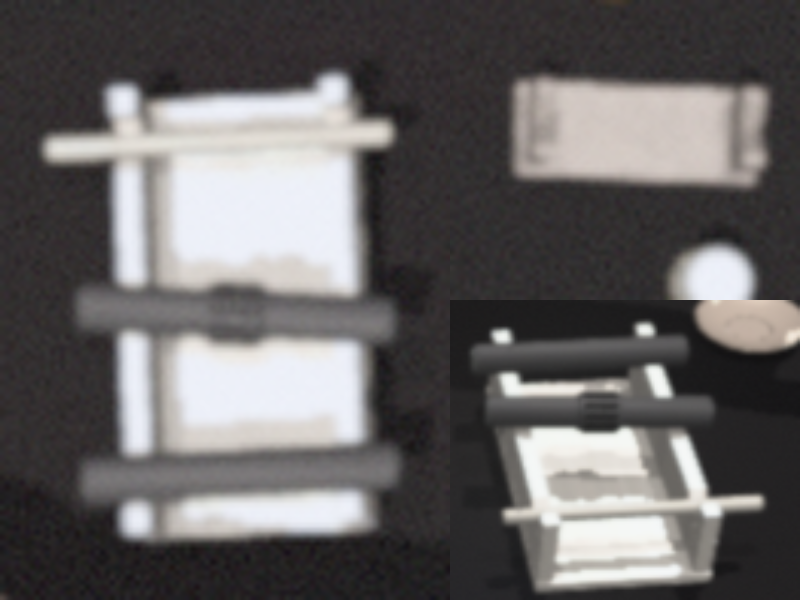

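The crop confirms it: a bright steel rod in the far notches, the collared tube in the middle, and the light grey rest. Next I move to a viewing pose over the cradle, fingers closing along world x.

```bash
cat >> h.py <<'E'
def go(x,y,z,yaw):
    """tool shift/turn from now to world TCP x,y,z with tool y axis at azimuth yaw, pointing down"""
    o=status.get_obs();A=R.from_rotvec(o['orientation'])
    Y=np.array([np.cos(yaw),np.sin(yaw),0]);Z=np.array([0,0,-1.]);B=R.from_matrix(np.c_[np.cross(Y,Z),Y,Z])
    print('shift',A.inv().apply(np.array([x,y,z])-o['ee_pos']).round(1),'turn',(A.inv()*B).as_rotvec().round(3))
E
python3 -c "
from h import *
go(560,200,250,.04)"
python3 -m inch '[[[-433,-217,-10,0,0,1.12,100],[-433,-217,-10,0,0,1.12,100],[-433,-217,-10,0,0,1.12,100],[-433,-217,-10,0,0,1.12,100],[-433,-217,-10,0,0,1.12,100],[-433,-217,-10,0,0,1.12,100],[-433,-217,-10,0,0,1.12,100],[-433,-217,-10,0,0,1.12,100],[-433,-217,-10,0,0,1.12,100],[-433,-217,-10,0,0,1.12,100],[-433,-217,-10,0,0,1.12,100],[-433,-217,-10,0,0,1.12,100],[-433,-217,-10,0,0,1.12,100],[-433,-217,-10,0,0,1.12,100],[-433,-217,-10,0,0,1.12,100]]]'
python3 - <<'E'
from h import *
import pickle
im=grab('wrist','pics/w1.png');pickle.dump(im,open('w1.pkl','wb'))
E
```

```text
shift [-433.2 -217.2   -8.7] turn [-1.000e-03  1.000e-03  1.119e+00]
t: 1.65
ee_pos: [559.4, 201.6, 251.7]
orientation: [-2.176, -2.266, 0.0]
ft_force: [0.1, -0.1, -0.4]
width: 87.7
grasp_force: 0.0
```

View pics/w1.png

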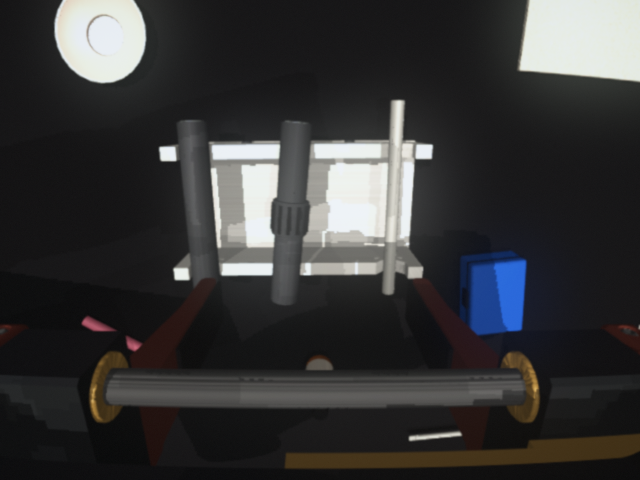

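Wrist view: rod from (398,102) to (388,294), collared tube from (296,122) to (285,302), seated tube from (191,122) to (205,280), and the cheeks at rows ~150 and ~268. Now I measure them by scanlines.

Run:
```python
from h import *
import pickle
im=pickle.load(open('w1.pkl','rb'));g=cv2.cvtColor(im['frame'],cv2.COLOR_RGB2GRAY).astype(int)
def mid(rows,a,b,th,z):
    out=[]
    for r in rows:
        c=np.where(g[r,a:b]>th)[0]+a
        out.append(onz(im,(c[0]+c[-1])/2,r,z)); w=onz(im,c[-1]+.5,r,z)-onz(im,c[0]-.5,r,z)
    p=np.mean(out,0).round(1); print(p,'width',np.linalg.norm(w).round(1),'cols',c[0],c[-1]);return p
for nm,spec in dict(rod=((106,132,370,425,100,54.5),(281,291,375,400,100,54.5)),tube=((126,138,270,325,35,73),(283,298,262,310,35,73))).items():
    P=[mid(range(s[0],s[1]),*s[2:]) for s in spec];d=P[0]-P[1];print(nm,'yaw',np.arctan2(-d[0],d[1]).round(4))
for u,v in((398,101),(388,295)): print('rod end',onz(im,u,v,54.5).round(1))
for c in(240,260,340,360): print(c,'top',g[136:166,c].tolist());print('  bot',g[240:282,c].tolist())
for c in(162,170,426,178,186,416): print(c,g[138:165,c].tolist() if c in(162,170,426) else g[255:285,c].tolist())
```

```text
[627.4 290.3  54.5] width 11.5 cols 390 402
[635.2 132.5  54.5] width 10.0 cols 383 392
rod yaw 0.0494
[541.7 275.8  73. ] width 45.9 cols 270 324
[534.9 132.1  73. ] width 45.4 cols 262 309
tube yaw -0.0473
rod end [627.2 304.9  54.5]
rod end [636.  122.2  54.5]
240 top [36, 36, 38, 39, 52, 88, 120, 135, 168, 218, 237, 240, 240, 240, 240, 240, 240, 240, 240, 240, 240, 237, 219, 172, 137, 130, 132, 136, 146, 153]
  bot [167, 162, 148, 136, 135, 135, 131, 118, 105, 104, 105, 111, 118, 120, 120, 121, 119, 119, 119, 120, 120, 122, 145, 200, 235, 240, 240, 240, 240, 240, 240, 240, 240, 239, 223, 133, 55, 40, 40, 39, 39, 40]
260 top [42, 42, 44, 46, 79, 140, 158, 150, 190, 229, 238, 240, 240, 240, 240, 240, 240, 240, 240, 240, 240, 237, 216, 170, 139, 133, 134, 161, 216, 236]
  bot [240, 238, 234, 229, 228, 228, 216, 167, 130, 122, 123, 121, 122, 122, 122, 121, 120, 121, 120, 122, 121, 122, 145, 200, 235, 240, 240, 240, 240, 240, 240, 240, 240, 239, 225, 139, 61, 46, 45, 45, 46, 44]
340 top [50, 49, 51, 66, 112, 152, 156, 171, 220, 237, 240, 240, 240, 240, 240, 240, 241, 240, 240, 240, 23
[... 741 characters left out ...]
5, 28, 27]
170 [27, 27, 28, 28, 28, 28, 43, 78, 146, 220, 237, 239, 239, 239, 239, 239, 239, 239, 239, 239, 239, 235, 207, 107, 36, 29, 30]
426 [42, 43, 43, 42, 49, 81, 162, 230, 239, 239, 239, 239, 239, 239, 239, 239, 239, 240, 239, 232, 196, 103, 48, 44, 43, 42, 44]
178 [31, 31, 31, 31, 30, 31, 35, 48, 72, 95, 108, 116, 145, 199, 233, 238, 238, 238, 238, 238, 238, 238, 237, 233, 200, 105, 37, 28, 28, 29]
186 [77, 98, 108, 111, 111, 111, 112, 112, 112, 112, 112, 118, 146, 198, 231, 236, 236, 236, 236, 237, 237, 237, 237, 233, 202, 107, 39, 30, 30, 30]
416 [42, 44, 56, 73, 92, 98, 102, 102, 101, 100, 103, 127, 170, 189, 191, 190, 188, 188, 188, 186, 186, 180, 154, 87, 46, 43, 43, 42, 38, 38]
```

Run:
```python
from h import *
import pickle
im=pickle.load(open('w1.pkl','rb'))
for c,rs in((250,(144.3,158.7,262.7,275)),(350,(143.5,157.8,262.7,274.3))):
    print(c,[onz(im,c,r,60).round(1)[:2].tolist() for r in rs])
print('stopcorners z72',[onz(im,u,v,72).round(1)[:2].tolist() for u,v in((160,153),(433,151),(174.5,273),(423,271.5))])
g=cv2.cvtColor(im['frame'],cv2.COLOR_RGB2GRAY).astype(int)
for r in(130,292):print(r,g[r,255:330].tolist())
```

```text
250 [[500.4, 263.3], [500.3, 250.8], [499.6, 153.1], [499.5, 140.5]]
350 [[587.5, 267.4], [588.3, 255.1], [595.0, 157.0], [595.8, 145.1]]
stopcorners z72 [[425.1, 254.2], [657.4, 264.9], [430.6, 144.4], [662.2, 155.4]]
130 [39, 39, 38, 40, 39, 39, 40, 40, 39, 40, 40, 40, 40, 39, 40, 39, 40, 40, 40, 40, 40, 41, 40, 39, 40, 45, 53, 59, 63, 65, 68, 69, 72, 73, 75, 76, 78, 77, 78, 80, 80, 82, 81, 80, 78, 76, 74, 72, 68, 66, 62, 60, 57, 56, 54, 49, 44, 42, 42, 41, 42, 42, 41, 42, 42, 43, 42, 43, 43, 42, 43, 44, 45, 46, 46]
292 [40, 41, 40, 40, 41, 41, 41, 39, 40, 40, 41, 41, 42, 40, 42, 46, 54, 62, 68, 72, 74, 76, 75, 76, 80, 83, 85, 83, 83, 82, 82, 81, 79, 77, 76, 74, 70, 66, 62, 57, 53, 49, 45, 42, 39, 40, 41, 40, 40, 40, 39, 40, 40, 41, 40, 39, 39, 39, 39, 39, 40, 40, 39, 40, 39, 39, 39, 39, 39, 40, 38, 35, 35, 34, 35]
```

```bash
python3 -c "
from h import *
go(631.6,212.5,110,.0475)
go(631.6,212.5,54,.0475)"
```

```text
shift [  8.   72.5 141.7] turn [-0.    -0.    -0.007]
shift [  8.   72.5 197.7] turn [-0.    -0.    -0.007]
```

```bash
python3 -m inch '[[[8,72.5,80,0,0,-0.007,60],[8,72.5,110,0,0,-0.007,60],[8,72.5,142,0,0,-0.007,60],[8,72.5,142,0,0,-0.007,60],[8,72.5,162,0,0,-0.007,60],[8,72.5,182,0,0,-0.007,60],[8,72.5,197,0,0,-0.007,60],[8,72.5,197,0,0,-0.007,60],[8,72.5,197,0,0,-0.007,60],[8,72.5,197,0,0,-0.007,60]]]'
python3 -m inch '[[[0,0,0,0,0,0,40],[0,0,0,0,0,0,20],[0,0,0,0,0,0,8],[0,0,0,0,0,0,0],[0,0,0,0,0,0,0],[0,0,0,0,0,0,0],[0,0,0,0,0,0,0],[0,0,0,0,0,0,0]]]'
```

```text
t: 2.7
ee_pos: [633.0, 211.8, 56.2]
orientation: [2.169, 2.271, 0.003]
ft_force: [0.2, -0.2, -0.0]
width: 52.6
grasp_force: 0.0
t: 3.5
ee_pos: [631.5, 211.3, 54.6]
orientation: [-2.169, -2.271, 0.002]
ft_force: [-3.7, -0.1, 3.9]
width: 11.4
grasp_force: 30.0
```

Gripped (width 11.4 mm, 30 N). Lift, then carry it to a viewing pose beside the rest.

```bash
python3 -m inch '[[[0,0,-20,0,0,0,0],[0,0,-60,0,0,0,0],[0,0,-110,0,0,0,0],[0,0,-160,0,0,0,0],[0,0,-190,0,0,0,0],[0,0,-190,0,0,0,0]]]'
python3 -c "
from h import *
go(605,-210,245,-.037)"
```

```text
t: 4.1
ee_pos: [635.3, 212.2, 250.5]
orientation: [2.166, 2.268, 0.014]
ft_force: [1.1, 0.8, -0.7]
width: 11.0
grasp_force: 30.0
shift [-420.4  -49.7    3.9] turn [ 0.01  -0.003  0.083]
```

```bash
python3 -m inch '[[[-420,-50,0,0,0,0.083,0],[-420,-50,0,0,0,0.083,0],[-420,-50,0,0,0,0.083,0],[-420,-50,0,0,0,0.083,0],[-420,-50,0,0,0,0.083,0],[-420,-50,0,0,0,0.083,0],[-420,-50,0,0,0,0.083,0],[-420,-50,0,0,0,0.083,0],[-420,-50,0,0,0,0.083,0],[-420,-50,0,0,0,0.083,0],[-420,-50,0,0,0,0.083,0],[-420,-50,0,0,0,0.083,0],[-420,-50,0,0,0,0.083,0]]]'
python3 - <<'E'
from h import *
import pickle
im=grab('wrist','pics/w2.png');pickle.dump(im,open('w2.pkl','wb'))
E
```

```text
t: 5.4
ee_pos: [601.7, -209.0, 244.3]
orientation: [-2.26, -2.181, 0.0]
ft_force: [-0.3, 0.8, -1.2]
width: 11.4
grasp_force: 30.0
```

View pics/w2.png

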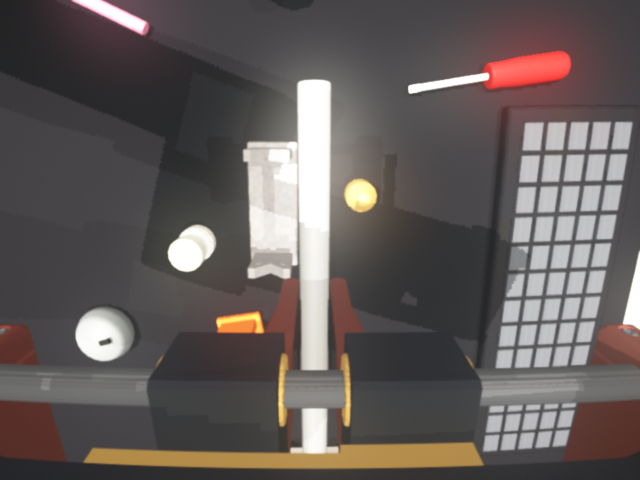

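Wrist view: the rod is held straight at column ~314. The grey rest is at (245–298, 142–276), the jar at (190,248) and the objective at (360,195). One enlarged crop will give me the rest corners.

Run:
```python
import cv2
a=cv2.imread('pics/w2.png')[132:284,236:336]
cv2.imwrite('pics/c2.png',cv2.resize(a,(394,600),interpolation=cv2.INTER_CUBIC))
```

```text
(no output)
```

View pics/c2.png

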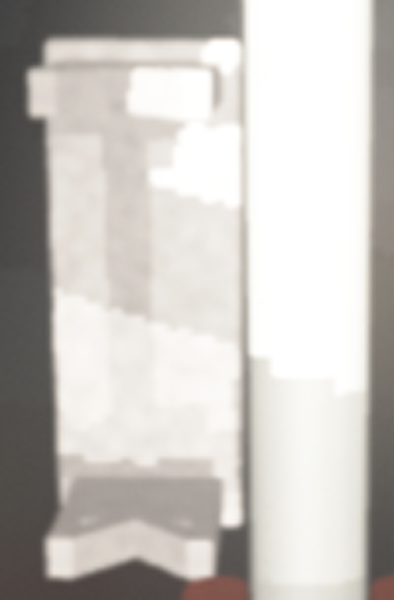

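Run:
```python
from h import *
import pickle
im=pickle.load(open('w2.pkl','rb'))
f=lambda a,b,z:onz(im,236+a/3.94,132+b/3.94,z)[:2].round(1)
P=[f(*p,55) for p in((28,68),(215,68),(28,118),(215,118),(47,540),(217,541),(47,578),(213,578))]
print(*P,sep='\n')
V=[f(137,521,41),f(137,557,41)];print('V',V)
F=np.mean(P[:4],0);N=np.mean(P[4:],0);d=F-N
print(F,N,'len',np.linalg.norm(d),'yaw',np.arctan2(-d[0],d[1]),'c',(F+N)/2)
print('base z8',f(45,40,8),f(241,40,8),f(63,520,8),f(240,525,8))
# rod in hand at tool: end
for u,v in((314,84),):print('rodend',onz(im,u,v,status.get_obs()['ee_pos'][2]).round(1))
print(status.get_obs()['ee_pos'])
```

```text
[ 541.6 -146.9]
[ 582.9 -148.5]
[ 540.6 -157.8]
[ 582.3 -159.4]
[ 536.3 -258.3]
[ 577.4 -259.9]
[ 535.4 -268.2]
[ 575.9 -269.5]
V [array([ 556.5, -259.3]), array([ 555.9, -269. ])]
[ 561.85 -153.15] [ 556.25  -263.975] len 110.96639412452764 yaw -0.050487174755508 c [ 559.05   -208.5625]
base z8 [ 537.6 -142.6] [ 586.7 -144.5] [ 531.7 -270.6] [ 580.3 -273.8]
rodend [ 604.4 -115.3  244.5]
[ 601.79094498 -209.08843005  244.48015854]
```

The rest measures 41 x 111 mm, so the sizes match: centre (559,-208.6), yaw about -0.046. Rod in hand is offset by about +3 mm.

```bash
python3 -c "
from h import *
go(559,-211.5,50.5,-.046)"
```

```text
shift [ -3.9 -42.6 194. ] turn [-0.    -0.     0.011]
```

```bash
python3 -m inch '[[[-4,-42.5,30,0,0,0.011,0],[-4,-42.5,80,0,0,0.011,0],[-4,-42.5,125,0,0,0.011,0],[-4,-42.5,150,0,0,0.011,0],[-4,-42.5,150,0,0,0.011,0],[-4,-42.5,160,0,0,0.011,0],[-4,-42.5,170,0,0,0.011,0],[-4,-42.5,180,0,0,0.011,0],[-4,-42.5,187,0,0,0.011,0],[-4,-42.5,191,0,0,0.011,0],[-4,-42.5,194,0,0,0.011,0],[-4,-42.5,194,0,0,0.011,0],[-4,-42.5,194,0,0,0.011,0]]]'
python3 -c "
from h import *
go(559,-211.5,50,-.046)"
```

```text
t: 6.75
ee_pos: [559.1, -213.0, 50.9]
orientation: [2.274, 2.167, 0.0]
ft_force: [0.7, -0.2, -1.5]
width: 11.1
grasp_force: 30.0
shift [ 1.5 -0.2  0.9] turn [ 0.     0.    -0.002]
```

```bash
python3 -m inch '[[[1,0,1,0,0,0,0],[1,0,1,0,0,0,0],[1,0,1,0,0,0,20],[1,0,1,0,0,0,35],[1,0,1,0,0,0,45],[1,0,1,0,0,0,45],[1,0,1,0,0,0,45],[1,0,-40,0,0,0,45],[1,0,-85,0,0,0,45],[1,0,-135,0,0,0,45],[1,0,-185,0,0,0,45],[1,0,-200,0,0,0,45],[1,0,-200,0,0,0,45]]]'
python3 - <<'E'
from h import *
import pickle
im=grab('wrist','pics/w3.png');pickle.dump(im,open('w3.pkl','wb'))
cv2.imwrite('pics/w3c.png',cv2.resize(im['frame'][100:340,200:460,::-1],(650,600),interpolation=cv2.INTER_CUBIC))
E
```

```text
t: 8.05
ee_pos: [560.3, -212.4, 253.5]
orientation: [2.27, 2.164, 0.004]
ft_force: [-0.3, -0.8, 0.3]
width: 39.9
grasp_force: 0.0
```

View pics/w3c.png

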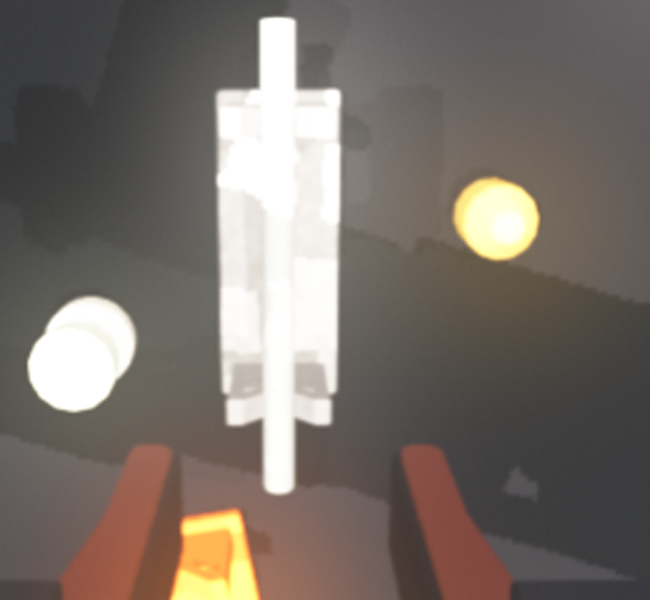

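Rod is seated along the notches; ends at crop (277,17) and (279,494). Check the numbers and compute the tube pose from the earlier view.

Run:
```python
from h import *
import pickle
im=pickle.load(open('w3.pkl','rb'))
a,b=[onz(im,200+u/2.5,100+v/2.5,49.5) for u,v in((277,18),(279,493))];d=a-b
print(a.round(1),b.round(1),'len',np.linalg.norm(d).round(1),'yaw',np.arctan2(-d[0],d[1]).round(4),'c',((a+b)/2).round(1))
im=pickle.load(open('w1.pkl','rb'))
a,b=onz(im,295.5,130,73),onz(im,283.5,292,73);d=a-b;print('tube',a.round(1),b.round(1),np.arctan2(-d[0],d[1]).round(4))
e=[onz(im,296,122,73),onz(im,285,302,73)];print('ends',e,'mid',np.mean(e,0).round(1),np.linalg.norm(e[0]-e[1]))
print('collar',[onz(im,u,v,80).round(1) for u,v in((290,200),(290,235))])
go(538.5,203,160,.0475)
```

```text
[ 562.7 -117.5   49.5] [ 554.2 -300.7   49.5] len 183.4 yaw -0.0462 c [ 558.4 -209.1   49.5]
tube [540.4 277.   73. ] [533. 130.  73.] -0.0501
ends [array([540.62180151, 283.38292039,  73.        ]), array([534.60851808, 119.68330699,  73.        ])] mid [537.6 201.5  73. ] 163.81002108326712
collar [array([537.6, 219.2,  80. ]), array([538.3, 188.1,  80. ])]
shift [413.5 -40.6  90.7] turn [ 0.001  0.001 -0.095]
```

```bash
python3 -m inch '[[[413,-41.5,0,0,0,-0.095,60],[413,-41.5,0,0,0,-0.095,60],[413,-41.5,0,0,0,-0.095,60],[413,-41.5,0,0,0,-0.095,60],[413,-41.5,0,0,0,-0.095,60],[413,-41.5,0,0,0,-0.095,60],[413,-41.5,0,0,0,-0.095,60],[413,-41.5,0,0,0,-0.095,60],[413,-41.5,0,0,0,-0.095,60],[413,-41.5,40,0,0,-0.095,60],[413,-41.5,90,0,0,-0.095,60],[413,-41.5,90,0,0,-0.095,60],[413,-41.5,90,0,0,-0.095,60],[413,-41.5,90,0,0,-0.095,60]]]'
python3 -c "
from h import *
go(537.5,203,69,.0475)"
```

```text
t: 9.5
ee_pos: [538.4, 202.5, 162.1]
orientation: [2.169, 2.272, 0.002]
ft_force: [-0.2, 0.2, 0.6]
width: 52.8
grasp_force: 0.0
shift [ 0.5 -1.  93.1] turn [ 0.002 -0.    -0.001]
```

```bash
python3 -m inch '[[[0,-1,30,0,0,0,60],[0,-1,60,0,0,0,60],[0,-1,80,0,0,0,60],[0,-1,90,0,0,0,60],[0,-1,92.5,0,0,0,60],[0,-1,92.5,0,0,0,60],[0,-1,92.5,0,0,0,60],[0,-1,92.5,0,0,0,50],[0,-1,92.5,0,0,0,45],[0,-1,92.5,0,0,0,40],[0,-1,92.5,0,0,0,36],[0,-1,92.5,0,0,0,34],[0,-1,92.5,0,0,0,34],[0,-1,92.5,0,0,0,34],[0,-1,92.5,0,0,0,34]]]'
```

```text
t: 11.0
ee_pos: [536.7, 202.7, 68.4]
orientation: [2.169, 2.273, 0.001]
ft_force: [0.7, 0.5, 5.2]
width: 32.0
grasp_force: 29.1
```

Squeezed square at 32 mm. Open to a loose cage, then push the tube along the cheeks.

```bash
python3 -m inch '[[[0,0,0,0,0,0,41],[0,0,0,0,0,0,41],[0,0,0,0,0,0,41],[0,2,0,0,0,0,41],[0,5,0,0,0,0,41],[0,9,0,0,0,0,41],[0,13,0,0,0,0,41],[0,18,0,0,0,0,41],[0,23,0,0,0,0,41],[0,28,0,0,0,0,41],[0,33,0,0,0,0,41],[0,38,0,0,0,0,41],[0,43,0,0,0,0,41],[0,48,0,0,0,0,41],[0,53,0,0,0,0,41],[0,58,0,0,0,0,41],[0,62,0,0,0,0,41],[0,66,0,0,0,0,41],[0,69,0,0,0,0,41],[0,71,0,0,0,0,41]]]'
```

```text
t: 13.0
ee_pos: [607.7, 205.9, 68.2]
orientation: [2.169, 2.273, 0.0]
ft_force: [-1.0, -0.0, 0.3]
width: 35.9
grasp_force: 0.5
```

```bash
python3 -c "
from h import *
s=status.get_obs();print(s['ee_pos'],s['width'],s['ft_force'])
im=grab('wrist','pics/w4.png')
c=np.array([543.8,204.7,0]);r=np.array([np.cos(.0475),np.sin(.0475),0]);t=c+88*r
go(t[0],t[1],68.5,.0475)"
```

```text
[607.66420278 205.93412077  68.18437898] 35.87516369549234 [-1.02383028 -0.00453754  0.30584906]
shift [ 1.8 23.9 -0.3] turn [ 0.001 -0.    -0.   ]
```

View pics/w4.png

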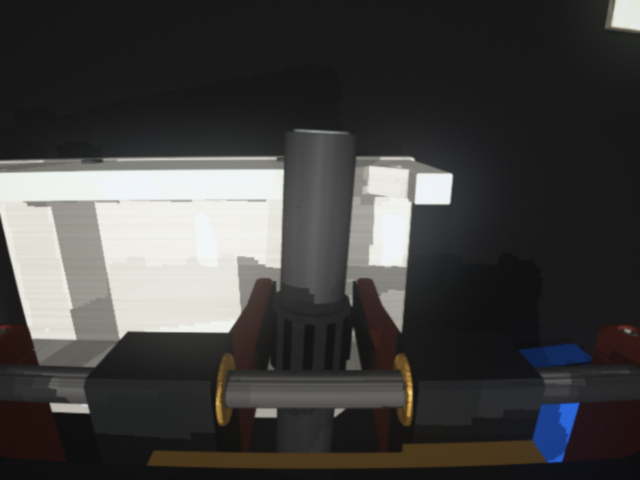

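The tube runs straight up column ~318, caged between the fingers, with the notch just ahead at (385,180). Continue 24 mm slowly.

```bash
python3 -m inch '[[[0,3,0,0,0,0,41],[0,6,0,0,0,0,41],[0,9,0,0,0,0,41],[0,12,0,0,0,0,41],[0,15,0,0,0,0,41],[0,18,0,0,0,0,41],[0,21,0,0,0,0,41],[0,23,0,0,0,0,41],[0,24,0,0,0,0,41],[0,24,0,0,0,0,41],[0,24,0,0,0,0,41],[0,24,0,0,0,0,41],[0,24,0,0,0,0,60],[0,24,0,0,0,0,60],[0,24,0,0,0,0,60]]]'
python3 -m inch '[[[0,0,-10,0,0,0,60],[0,0,-30,0,0,0,60],[0,0,-70,0,0,0,60],[0,0,-115,0,0,0,60],[0,0,-160,0,0,0,60],[0,-60,-185,0,0,0,60],[0,-85,-185,0,0,0,60],[0,-85,-185,0,0,0,60],[0,-85,-185,0,0,0,60],[0,-85,-185,0,0,0,60]]]'
python3 - <<'E'
from h import *
import pickle
im=grab('wrist','pics/w5.png');pickle.dump(im,open('w5.pkl','wb'))
E
```

```text
t: 14.55
ee_pos: [631.2, 207.0, 68.2]
orientation: [2.169, 2.273, 0.0]
ft_force: [-0.6, 0.0, -0.2]
width: 52.1
grasp_force: 0.0
t: 15.55
ee_pos: [547.4, 203.2, 253.5]
orientation: [2.168, 2.273, 0.002]
ft_force: [-0.0, 0.6, 0.5]
width: 52.6
grasp_force: 0.0
```

View pics/w5.png

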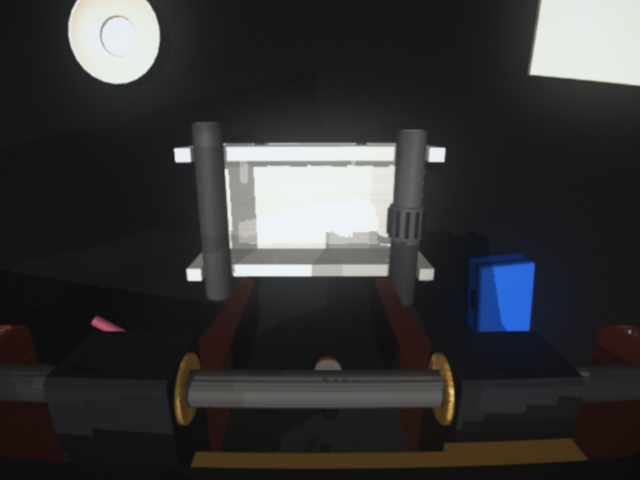

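The collared tube, (411,132) to (403,304), lies in the far notches, with the seated tube unchanged opposite. Numeric check before handing in.

Run:
```python
from h import *
import pickle
im=pickle.load(open('w5.pkl','rb'));g=cv2.cvtColor(im['frame'],cv2.COLOR_RGB2GRAY).astype(int)
c0=np.array([543.8,204.7]);r=np.array([np.cos(.0475),np.sin(.0475)]);l=np.array([-r[1],r[0]])
P=[]
for row,a,b in((137,385,440),(292,385,425),(137,180,240),(288,195,240)):
    x=g[row,a:b];c=np.where(x>50)[0]+a;p=onz(im,(c[0]+c[-1])/2,row,64.4);P.append(p)
    d=p[:2]-c0;print(row,c[0],c[-1],'cradle xy',(d@r).round(1),(d@l).round(1))
for i in(0,2):
    d=P[i]-P[i+1];print('yaw',np.arctan2(-d[0],d[1]).round(4))
for u,v in((411,131),(404,305)):d=onz(im,u,v,64.4)[:2]-c0;print('end',(d@r).round(1),(d@l).round(1))
```

```text
137 398 426 cradle xy 87.9 68.8
292 399 407 cradle xy 89.8 -77.2
137 193 219 cradle xy -90.1 69.0
288 206 227 cradle xy -91.5 -72.8
yaw 0.0601
yaw 0.0381
end 86.7 73.8
end 91.8 -91.3
```

```bash
python3 -c "
from workcell import ctrl
print(ctrl.close_job())"
```

```text
the job is handed in; nothing more can be done
None
```

I handed the job in after about 16 s of robot time: the last wrist views show the rod in the light grey rest and the collared tube in the far notch pair the rod left, but the hand-in returned no verdict.

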